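Put the strap hardware back in its boxes

TASK

Sort the five loose pieces of strap hardware on the bench into the three cardboard boxes, each into the box that already holds others of its kind: the two bobbins standing upright, the two rings and the slide lying flat, every piece directly on the bottom in the empty half of its box. Leave the glue bottle and the jar standing where they are.

Things in the scene. Friction and masses are not known exactly. Their poses are not given: they have to be found in the camera images.
- bobbin_1: loose turned wooden bobbin (a small spool), standing on end: two flanges of diameter 36 mm and thickness 8 at its ends, waist diameter 24 between, 44 tall overall, about 35 g. Origin at its middle (22 above its underside), z along its axis, up at the start. The two bobbins are alike
- bobbin_2: loose turned wooden bobbin (a small spool), standing on end: two flanges of diameter 36 mm and thickness 8 at its ends, waist diameter 24 between, 44 tall overall, about 35 g. Origin at its middle (22 above its underside), z along its axis, up at the start. The two bobbins are alike
- ring_1: loose steel strap ring lying flat: outer diameter 44 mm, hole diameter 28, 10 thick, about 70 g. Origin at its middle (5 above its underside), z along its axis. The two rings are alike
- ring_2: loose steel strap ring lying flat: outer diameter 44 mm, hole diameter 28, 10 thick, about 70 g. Origin at its middle (5 above its underside), z along its axis. The two rings are alike
- slide_1: loose steel strap slide lying flat: a rectangular frame with one bar across its middle, 50 mm long (its x) x 34 wide (its y) x 8 thick, with two slots, about 40 g. Origin at its middle (4 above its underside), z up
- box_bobbins: open cardboard box, sizes in mm: 150 (x) x 166 (y) x 35 high, walls and floor 3 thick, fixed to the table. Origin: centre of its underside, z up. Its -x half (inside: x -72 to +15, y -80 to +80), towards the robot, is empty; its +x half holds fixed stock, from which it is known: three bobbins standing in a row, up to 47 above the table
- box_rings: open cardboard box, sizes in mm: 150 (x) x 166 (y) x 35 high, walls and floor 3 thick, fixed to the table. Origin: centre of its underside, z up. Its -x half (inside: x -72 to +15, y -80 to +80), towards the robot, is empty; its +x half holds fixed stock, from which it is known: four rings lying flat, three in a row and one on top, up to 23 above the table
- box_slides: open cardboard box, sizes in mm: 150 (x) x 166 (y) x 35 high, walls and floor 3 thick, fixed to the table. Origin: centre of its underside, z up. Its -x half (inside: x -72 to +15, y -80 to +80), towards the robot, is empty; its +x half holds fixed stock, from which it is known: four slides lying flat, three side by side and one on top, up to 19 above the table
- glue: bystander: loose, slim glue bottle with a cap, standing upright among the handful; diameter 36 mm, 110 mm tall. Origin at the centre of its underside
- jar: bystander: loose, squat amber glass jar with a metal lid, standing among the handful; diameter 46 mm, 55 mm tall. Origin at the centre of its underside

How it is judged:
At the end, for the whole second after the job is handed in: Bobbins, rings and slide each in the empty half of the box of their own kind, resting directly on its bottom (at most about 5 mm above), bobbins upright, rings and slide flat within 0.2 rad (either way up), all released and at rest (x of bobbin_1 in the frame of box_bobbins between -0.073 and 0.025 m and y of bobbin_1 in the frame of box_bobbins between -0.081 and 0.081 m and z of each of bobbin_1, bobbin_2 in the frame of box_bobbins below 0.031 m and (angle between bobbin_1's own z axis and vertical below 0.2 rad or angle between bobbin_1's own z axis and vertical above 2.94 rad) and linear speed of each of bobbin_1, bobbin_2, ring_1, ring_2, slide_1 below 0.02 m/s and x of bobbin_2 in the frame of box_bobbins between -0.073 and 0.025 m and y of bobbin_2 in the frame of box_bobbins between -0.081 and 0.081 m and (angle between bobbin_2's own z axis and vertical below 0.2 rad or angle between bobbin_2's own z axis and vertical above 2.94 rad) and x of ring_1 in the frame of box_rings between -0.073 and 0.025 m and y of ring_1 in the frame of box_rings between -0.081 and 0.081 m and z of each of ring_1, ring_2 in the frame of box_rings below 0.013 m and (angle between ring_1's own z axis and vertical below 0.2 rad or angle between ring_1's own z axis and vertical above 2.94 rad) and x of ring_2 in the frame of box_rings between -0.073 and 0.025 m and y of ring_2 in the frame of box_rings between -0.081 and 0.081 m and (angle between ring_2's own z axis and vertical below 0.2 rad or angle between ring_2's own z axis and vertical above 2.94 rad) and x of slide_1 in the frame of box_slides between -0.073 and 0.025 m and y of slide_1 in the frame of box_slides between -0.081 and 0.081 m and z of slide_1 in the frame of box_slides below 0.012 m and (angle between slide_1's own z axis and vertical below 0.2 rad or angle between slide_1's own z axis and vertical above 2.94 rad)); the robot touches nothing.
It fails at once if the glue bottle is pushed more than 25 mm from its place or tipped (distance of glue from where it was at the start of the episode above 0.025 m or angle between glue's own z axis and vertical above 0.35 rad).
It fails at once if the jar is pushed more than 25 mm from its place or tipped (distance of jar from where it was at the start of the episode above 0.025 m or angle between jar's own z axis and vertical above 0.35 rad).
It also fails if it takes over 128 s, if anything falls off the work surface, if the arm or the gripper's body presses on something with over 40 N, if the wrist force passes 120 N, or if a joint passes its speed limit or range.

ROBOT

A 7-joint arm with a two-finger parallel gripper is mounted at the origin on the work surface. World frame = base frame: x ahead of the robot, y to its left, z up, the work surface at z = 0. Lengths are in m, angles in rad, forces in N, time in s.
With the tool pointing down it reaches from about 0.4 to 0.85 m from the base axis. Payload 4.5 kg.
Tool frame: the origin (TCP) lies where the fingers leave the gripper's body, on its centre line; the fingertips stand 64 mm ahead of it and the grasp point (between the pads) lies 45 mm ahead of it; z points along the fingers, y is the line along which they close (so a half turn about z gives the same grasp; the last joint's range is limited). The gripper opens to 88 mm and grips with 3 to 60 N. Pads are 18 mm wide; open, the fingers measure 123 mm over their backs; the gripper's body (75 mm by 187 mm) begins 45 mm behind the grasp point.
Start: joints at [-1.204, 0.689, -0.195, 1.565, 0.157, 0.902, -0.215], TCP at [0.204, 0.591, 0.303] pointing down, gripper open.
Joint ranges: [-3.01, 3.01], [-0.46, 2.08], [-1.47, 1.51], [0.13, 2.56], [-1, 4.14], [0.04, 2.09], [-2.66, 2.66]. Speed limits (rad/s): [2.57, 2.57, 3.14, 3.14, 3.14, 3.14, 3.14].

INTERFACE

Orientations are given as a unit quaternion [x, y, z, w].
In Python, from plant import r gives the robot as it stands.
- The arm moves only by the tool play_rows, never from a script. Its arguments are lists of equal length, an entry for each row: "translation": the shift along the tool's x, y, z in m, a list of three; "delta_rot": the turn, a rotation vector about the tool's x, y, z in degrees, a list of three; "grip": the opening, from -1 (shut) to 1 (fully open). In form: {"translation": [[x, y, z], ...], "delta_rot": [[rx, ry, rz], ...], "grip": [grip, ...]}. A call has 1 to 20 rows; each row shifts and turns the commanded pose from where the row before left it, along the tool's axes as they then stand; what a row does not reach is not made up. A row lasts 1/8 s, in which the tool goes at most 62.5 mm and 10.7 degrees, less where a joint would pass 70% of its speed; a pose out of reach is approached as far as the arm can. A call with a gripper value outside its range is refused whole. The fingers move at their own pace and stop on an object; "squeeze" is the grip in N (left out, the last holds). Time passes only in rows, so rows that do not move let the fingers close. It gives the time, the measured TCP pose, the force, the opening and the grip force at its end, in the units of the state.
- r.get_state(): the state, without advancing time (a new reading comes with each control period).
- r.snapshot(name): name is "side" or "top"; returns the picture (420x560x3 uint8, blue, green, red); there is no depth.
- r.get_calibration(name): a dict with "intrinsics" (3x3 intrinsics, pixels), "k1" (the pictures are not rectified: a ray, as slopes to the right and down, at radius r is drawn at 1 + k1 r^2 times it, then the intrinsics apply), "eye" and "rotation" of the camera in the world. Camera axes: x right, y up, looking along -z (the intrinsics and any distortion apply to the point x, -y, -z); pixel columns grow to the right and rows downward; lengths in m; the calibration is good to about 2 mm. A picture is of the moment at which its call begins. get_calibration takes no time and is no camera call.
- r.finish_job(): hands the job in; it is judged then, once.
Trained networks look in the newest picture that a camera, given by its name, has taken for a name from the list of things; names that differ only in an ending like _2 or _b are one class to them, and where a whole thing is asked for, a point or a joint stands for the part that bears it (a point fixed in the world has none). Each returns a list of dicts, best first, with "confidence" (0 to 1); they miss things now and then, are a little off and sometimes report something else, mostly with a low value. They report only what shows in the picture. A call takes as long as a camera call.
- r.look_for(camera, target): "point" ([x, y, z] in m, in world coordinates, good to about 4 mm: the middle of the surface that is visible of it).
- r.silhouettes(camera, target): "pixels" (420x560 bool, what is visible of it).
The state is a dict: "clock": time; "q": joint angles; "qd": joint speeds; "joint_torque": joint torques, N m; "tool_pos": TCP position; "eef_rot": TCP orientation; "contact_force": force on the tool from outside, world axes, zero at the start; "moment": the same for the moment, N m; "opening": opening from 0.0 (shut) to 1.0 (fully open); "finger_force": force on a finger pad.
Only numpy, scipy, OpenCV 4.12 (cv2) and the standard library are available. Lean on these libraries where they do the work, as an engineer would, in place of code of your own. Each camera call takes 0.05 s, during which the arm holds its last target. There are 200 camera calls.

## Working session

There is one attempt and no reset: what is moved stays moved. The work goes in short steps, Python scripts to look and compute and a tool call to move; the robot and the scene stay as the last step left them, time stands still between calls to the robot, and variables do not carry over. Pictures are saved under pics/ and viewed, at most 14 in all, crops included, and the job is handed in when it is done.

Besides the shell and the picture viewer there is one more tool, called after "Emit:" as name(argument=value, ...), one argument or row to a line, values as JSON. play_rows: Moves the arm, as the interface text tells. Its arguments: {"type":"object","properties":{"translation":{"type":"array","items":{"type":"array","items":{"type":"number"}}},"delta_rot":{"type":"array","items":{"type":"array","items":{"type":"number"}}},"grip":{"type":"array","items":{"type":"number"}},"squeeze":{"type":"number"}},"required":["translation","delta_rot","grip"]}

```bash
mkdir -p pics; cat > h.py <<'E'
import numpy as np, cv2
from plant import r
def cal(n):
    c=r.get_calibration(n); return c, np.array(c["intrinsics"],float), float(c["k1"]), np.array(c["eye"],float), np.array(c["rotation"],float)
def ray(n,uv):
    c,K,k,e,R=cal(n); d=np.linalg.inv(K)@np.array([uv[0],uv[1],1.]); d=d[:2]; s=d.copy()
    for _ in range(20): s=d/(1+k*(s@s))
    return e, R@np.array([s[0],-s[1],-1.])
def at(n,uv,z):
    e,d=ray(n,uv); return e+d*(z-e[2])/d[2]
def proj(n,p):
    c,K,k,e,R=cal(n); q=R.T@(np.array(p,float)-e); s=np.array([q[0],-q[1]])/-q[2]; s=s*(1+k*(s@s)); return (K@np.array([*s,1]))[:2]
E
python3 - <<'E'
from h import *
for n in ("top","side"):
    cv2.imwrite(f"pics/{n}0.png",r.snapshot(n))
    c,K,k,e,R=cal(n); print(n,K.tolist(),k,e,R.round(3).tolist())
    for t in ["bobbin_1","ring_1","slide_1","glue","jar","box_bobbins","box_rings","box_slides"]:
        for o in r.look_for(n,t): print(t,np.round(o["point"],3),round(o["confidence"],2), proj(n,o["point"]).round())
print(r.get_state())
E
```

```text
top [[499.9677418162295, 0.0, 275.9888861265495], [0.0, 499.9677418162295, 203.53247560889716], [0.0, 0.0, 1.0]] 0.04351641437384623 [ 0.27182989 -0.00235081  1.19804714] [0.072, -0.071, -0.682, 0.724]Traceback (most recent call last):
  File "<stdin>", line 6, in <module>
  File "h.py", line 12, in proj
    c,K,k,e,R=cal(n); q=R.T@(np.array(p,float)-e); s=np.array([q[0],-q[1]])/-q[2]; s=s*(1+k*(s@s)); return (K@np.array([*s,1]))[:2]
                        ~~~^^~~~~~~~~~~~~~~~~~~~~
ValueError: matmul: Input operand 1 has a mismatch in its core dimension 0, with gufunc signature (n?,k),(k,m?)->(n?,m?) (size 3 is different from 4)
```

```bash
sed -i '1a from scipy.spatial.transform import Rotation as Ro' h.py; sed -i 's/np.array(c\["rotation"\],float)$/Ro.from_quat(c["rotation"]).as_matrix()/' h.py
python3 - <<'E'
from h import *
for n in ("top","side"):
    cv2.imwrite(f"pics/{n}0.png",r.snapshot(n))
    c,K,k,e,R=cal(n); print(n,K[0,0],k,e,R.round(3).tolist())
    for t in ["bobbin_1","ring_1","slide_1","glue","jar","box_bobbins","box_rings","box_slides"]:
        for o in r.look_for(n,t): print(t,np.round(o["point"],3),round(o["confidence"],2), proj(n,o["point"]).round())
print(r.get_state())
E
```

```text
top 499.9677418162295 0.04351641437384623 [ 0.27182989 -0.00235081  1.19804714] [[0.06, 0.978, -0.201], [-0.998, 0.06, -0.007], [0.005, 0.201, 0.98]]
bobbin_1 [0.412 0.096 0.045] 0.78 [234. 242.]
bobbin_1 [ 0.506 -0.     0.045] 0.54 [278. 205.]
ring_1 [ 0.469 -0.232  0.008] 0.73 [374. 229.]
ring_1 [ 0.377 -0.298  0.007] 0.66 [401. 269.]
slide_1 [ 0.418 -0.114  0.008] 0.45 [323. 247.]
glue [0.469 0.232 0.072] 0.83 [176. 212.]
jar [0.364 0.295 0.053] 0.74 [145. 257.]
jar [ 0.649 -0.273  0.002] 0.36 [391. 158.]
box_bobbins [ 0.67   0.026 -0.   ] 0.69 [272. 144.]
box_rings [0.647 0.244 0.006] 0.96 [183. 146.]
box_slides [ 0.646 -0.275  0.004] 0.68 [392. 159.]
side 426.9636804677075 -0.04852429662015875 [ 0.32087361 -0.60832268  0.61091216] [[0.955, 0.198, -0.219], [-0.295, 0.637, -0.712], [-0.001, 0.745, 0.667]]
bobbin_1 [ 0.506 -0.007  0.037] 0.98 [281. 206.]
bobbin_1 [0.419 0.084 0.036] 0.79 [228. 187.]
ring_1 [ 0.466 -0.229  0.013] 0.7 [297. 309.]
ring_1 [ 0.368 -0.296  0.006] 0.56 [250. 364.]
slide_1 [ 0.419 -0.117  0.002] 0.65 [253. 269.]
glue [0.471 0.227 0.055] 0.68 [237. 139.]
ja
[... 340 characters left out ...]
k': 1.0, 'q': array([-1.20420992,  0.68909058, -0.19461223,  1.5652698 ,  0.15732638,
        0.90252014, -0.21508535]), 'qd': array([ 0.00021703,  0.00024539,  0.00062011, -0.00185808, -0.00069809,
        0.00079943, -0.00051897]), 'joint_torque': array([-3.22926708e-04, -5.27491629e+01, -1.26719669e+00, -1.53751963e+01,
       -5.18637209e-02, -1.11591224e-03,  3.19951297e-06]), 'tool_pos': array([0.20415908, 0.59074512, 0.30275699]), 'eef_rot': array([1.65597321e-01, 9.86193452e-01, 4.90642843e-05, 9.24220310e-06]), 'contact_force': array([ 0.2683307 , -0.11738923,  0.0733196 ]), 'moment': array([-0.00848736,  0.02794204, -0.00312673]), 'finger_force': 0.0, 'opening': 0.9977191019137538}
```

View pics/top0.png

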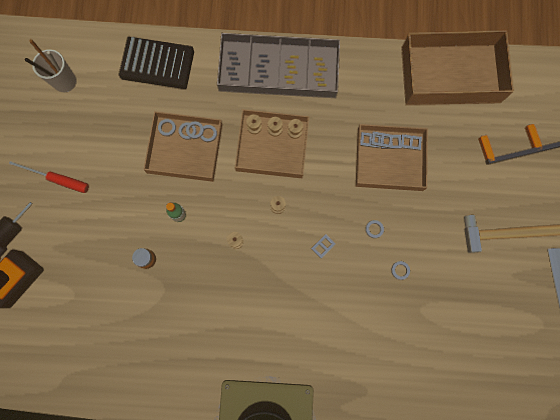

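View pics/side0.png

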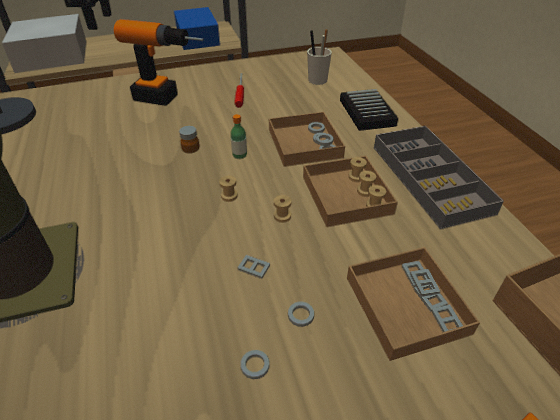

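The top view shows the ring box at about (185,147), the bobbin box at (272,144) and the slide box at (392,158). The loose bobbins are at (278,205) and (235,241), the slide at (322,246), and the rings at (375,229) and (401,270). The glue is at (175,212) and the jar at (144,258). The side view agrees, so I'll fit poses to the silhouettes next.

```bash
cat > fit.py <<'E'
from h import *
from scipy.optimize import minimize
A=np.linspace(0,2*np.pi,40,endpoint=False)
cyl=lambda rad,z0,z1: np.array([[rad*np.cos(a),rad*np.sin(a),z] for a in A for z in (z0,z1)])
bx=lambda X,Y,Z: np.array([[sx*X/2,sy*Y/2,z] for sx in(-1,1) for sy in (-1,1) for z in (0,Z)])
M={"bobbin":cyl(.018,0,.044),"ring":cyl(.022,0,.01),"slide":bx(.05,.034,.008),"glue":cyl(.018,0,.11),"jar":cyl(.023,0,.055),"box":bx(.15,.166,.035)}
S=4
def hullmask(pts):
    m=np.zeros((420*S,560*S),np.uint8); cv2.fillConvexPoly(m,cv2.convexHull(np.round((pts+.5)*S).astype(np.int32)),1); return m
def P(n,pts): return np.array([proj(n,p) for p in pts])
def fit(name,p0,cams,z=0.,yaws=(0.,)):
    kind=M[name.split("_")[0]]; tg={}
    for n in cams:
        c0=P(n,kind+[*p0,z]).mean(0); best=None
        for s in r.silhouettes(n,name):
            m=np.asarray(s["pixels"]).astype(np.uint8)
            k,lab,st,ce=cv2.connectedComponentsWithStats(m)
            if k<2: continue
            i=1+np.argmax(st[1:,4]); d=np.linalg.norm(ce[i]-c0)
            if d<20 and (best is None or d<best[0]):
                ys,xs=np.where(lab==i); q=np.concatenate([np.c_[xs+a,ys+b] for a in(-.5,.5) for b in(-.5,.5)]); best=(d,q)
        if best: tg[n]=hullmask(best[1])
    def cost(v):
        c,s=np.cos(v[2]),np.sin(v[2]); R=np.array([[c,-s,0],[s,c,0],[0,0,1]]); t=0
        for n in tg:
            h=hullmask(P(n,kind@R.T+[v[0],v[1],z])); t+=1-(h&tg[n]).sum()/(h|tg[n]).sum()
        return t
    o=min((minimize(cost,[*p0,y],method="Nelder-Mead",options=dict(initial_simplex=[[*p0,y],[p0[0]+.008,p0[1],y],[p0[0],p0[1]+.008,y],[*p0,y+.2]],maxiter=90,xatol=2e-4)) for y in yaws),key=lambda o:o.fun)
    print(name,list(tg),o.x.round(4),round(o.fun,3)); return o.x
E
python3 - <<'E'
from fit import *
r.snapshot("top"); r.snapshot("side")
for c in (["top"],["side"]):
    for n,p in [("bobbin_1",(.415,.09)),("bobbin_2",(.506,-.004)),("ring_1",(.467,-.231)),("ring_2",(.372,-.297)),("glue",(.469,.23)),("jar",(.362,.29))]: fit(n,p,c)
    fit("slide_1",(.418,-.115),c,yaws=(-1.,0.,.9))
    for n,p in [("box_bobbins",(.67,.02)),("box_rings",(.65,.243)),("box_slides",(.648,-.274))]: fit(n,p,c)
E
```

```text
bobbin_1 [] [0.415 0.09  0.   ] 0.0Traceback (most recent call last):
  File "<stdin>", line 4, in <module>
  File "fit.py", line 28, in fit
    o=min((minimize(cost,[*p0,y],method="Nelder-Mead",options=dict(initial_simplex=[[*p0,y],[p0[0]+.008,p0[1],y],[p0[0],p0[1]+.008,y],[*p0,y+.2]],maxiter=90,xatol=2e-4)) for y in yaws),key=lambda o:o.fun)
  File "fit.py", line 28, in <genexpr>
    o=min((minimize(cost,[*p0,y],method="Nelder-Mead",options=dict(initial_simplex=[[*p0,y],[p0[0]+.008,p0[1],y],[p0[0],p0[1]+.008,y],[*p0,y+.2]],maxiter=90,xatol=2e-4)) for y in yaws),key=lambda o:o.fun)
           ~~~~~~~~^^^^^^^^^^^^^^^^^^^^^^^^^^^^^^^^^^^^^^^^^^^^^^^^^^^^^^^^^^^^^^^^^^^^^^^^^^^^^^^^^^^^^^^^^^^^^^^^^^^^^^^^^^^^^^^^^^^^^^^^^^^^^^^^^^^^^^^^^^^^^^^^^^^^^^
    res = _minimize_neldermead(fun, x0, args, callback, bounds=bounds,
                               **options)
    fxcc = func(xcc)
    fx = function(np.copy(x), *(wrapper_args + args))
  File "fit.py", line 26, in cost
    h=hullmask(P(n,kind@R.T+[v[0],v[1],z])); t+=1-(h&tg[n]).sum()/(h|tg[n]).sum()
               ~^^^^^^^^^^^^^^^^^^^^^^^^^^
  File "fit.py", line 10, in P
    def P(n,pts): return np.array([proj(n,p) for p in pts])
                                   ~~~~^^^^^
  File "h.py", line 13, in proj
    c,K,k,e,R=cal(n); q=R.T@(np.array(p,float)-e); s=np.array([q[0],-q[1]])/-q[2]; s=s*(1+k*(s@s)); return (K@np.array([*s,1]))[:2]
              ~~~^^^
  File "h.py", line 5, in cal
    c=r.get_calibration(n); return c, np.array(c["intrinsics"],float), float(c["k1"]), np.array(c["eye"],float), Ro.from_quat(c["rotation"]).as_matrix()
ValueError: time passes only in moves, steps and waits
```

```bash
sed -i 's/^def cal(n):/from functools import lru_cache\n@lru_cache\ndef cal(n):/' h.py
python3 - <<'E'
from fit import *
r.snapshot("top"); r.snapshot("side")
for c in (["top"],["side"]):
    for n,p in [("bobbin_1",(.415,.09)),("bobbin_2",(.506,-.004)),("ring_1",(.467,-.231)),("ring_2",(.372,-.297)),("glue",(.469,.23)),("jar",(.362,.29))]: fit(n,p,c)
    fit("slide_1",(.418,-.115),c,yaws=(-1.,0.,.9))
    for n,p in [("box_bobbins",(.67,.02)),("box_rings",(.65,.243)),("box_slides",(.648,-.274))]: fit(n,p,c)
E
```

```text
bobbin_1 ['top'] [ 0.4183  0.0984 -0.2048] 0.072
bobbin_2 ['top'] [ 0.511   0.0028 -0.1405] 0.044
ring_1 ['top'] [ 0.4696 -0.2344  0.143 ] 0.137
ring_2 ['top'] [ 0.3749 -0.2971  0.0754] 0.045
glue ['top'] [0.4701 0.2348 0.0323] 0.198
jar ['top'] [ 0.3647  0.3041 -0.0977] 0.092
slide_1 ['top'] [ 0.4212 -0.1142  2.4946] 0.123
box_bobbins ['top'] [ 0.6647  0.025  -0.0533] 0.045
box_rings ['top'] [ 0.644   0.242  -0.0565] 0.019
box_slides ['top'] [ 0.6469 -0.2694 -0.0139] 0.03
bobbin_1 ['side'] [0.4192 0.0957 0.0589] 0.043
bobbin_2 ['side'] [ 0.5117  0.0024 -0.3081] 0.115
ring_1 [] [ 0.467 -0.231  0.   ] 0.0
ring_2 ['side'] [ 0.3745 -0.2974  0.138 ] 0.073
glue ['side'] [ 0.4764  0.2378 -0.1422] 0.177
jar ['side'] [ 0.365   0.3045 -0.3522] 0.113
slide_1 [] [ 0.418 -0.115 -1.   ] 0.0
box_bobbins ['side'] [ 0.6661  0.0236 -0.055 ] 0.047
box_rings ['side'] [ 0.6461  0.2412 -0.0643] 0.034
box_slides ['side'] [ 0.6481 -0.2702 -0.02  ] 0.038
```

```bash
cat > go.py <<'E'
import sys
from h import *
# go.py x y z phi_deg (tool y heading) -> mean tool-frame step over n rows
def go(x,y,z,ph):
    s=r.get_state(); T=Ro.from_quat(s["eef_rot"]); R=T.as_matrix(); p=np.array(s["tool_pos"])
    f=np.radians(ph); Rt=np.array([[-np.sin(f),np.cos(f),0],[np.cos(f),np.sin(f),0],[0,0,-1.]]); Rt=np.array([[-np.sin(f),np.cos(f),0],[np.cos(f),np.sin(f),0],[0,0,-1]]).T if False else np.column_stack([[-np.sin(f),np.cos(f),0],[np.cos(f),np.sin(f),0],[0,0,-1]])
    d=np.array([x,y,z])-p
    print("t",round(s["clock"],1),"dist",np.linalg.norm(d).round(3),"now-frame mm",(R.T@d*1e3).round(1),"target-frame mm",(Rt.T@d*1e3).round(1),"rot deg",np.degrees(Ro.from_matrix(R.T@Rt).as_rotvec()).round(2))
B={"b":(.6655,.0245,-.054),"r":(.645,.2415,-.06),"s":(.6475,-.270,-.017)}
def inbox(k,u,v):
    x,y,a=B[k]; return x+np.cos(a)*u-np.sin(a)*v, y+np.sin(a)*u+np.cos(a)*v
if __name__=="__main__":
    a=sys.argv[1:]
    if a[0] in B: x,y=inbox(a[0],float(a[1]),float(a[2])); print("xy",round(x,4),round(y,4)); go(x,y,float(a[3]),float(a[4]))
    else: go(*map(float,a))
E
sed -i 's/Rt=np.array.*else //' go.py
python3 go.py .419 .097 .2 87
```

```text
Traceback (most recent call last):
  File "go.py", line 15, in <module>
    else: go(*map(float,a))
          ~~^^^^^^^^^^^^^^^
  File "go.py", line 8, in go
    print("t",round(s["clock"],1),"dist",np.linalg.norm(d).round(3),"now-frame mm",(R.T@d*1e3).round(1),"target-frame mm",(Rt.T@d*1e3).round(1),"rot deg",np.degrees(Ro.from_matrix(R.T@Rt).as_rotvec()).round(2))
                                                                                                                           ^^
NameError: name 'Rt' is not defined. Did you mean: 'R'?
```

```bash
sed -i 's/f=np.radians(ph); np/f=np.radians(ph); Rt=np/' go.py; sed -n 6p go.py
python3 go.py .419 .097 .2 87
```

```text
f=np.radians(ph); Rt=np.column_stack([[-np.sin(f),np.cos(f),0],[np.cos(f),np.sin(f),0],[0,0,-1]])
t 2.3 dist 0.548 now-frame mm [-364.3 -396.5  102.7] target-frame mm [-240.4 -481.8  102.8] rot deg [ 1.000e-02 -0.000e+00 -1.607e+01]
```

Emit:
play_rows(
  translation=[
    [0,0,0],
    [0,0,0],
    [-0.02,-0.04,0.0085],
    [-0.02,-0.04,0.0085],
    [-0.02,-0.04,0.0085],
    [-0.02,-0.04,0.0085],
    [-0.02,-0.04,0.0085],
    [-0.02,-0.04,0.0085],
    [-0.02,-0.04,0.0085],
    [-0.02,-0.04,0.0085],
    [-0.02,-0.04,0.0085],
    [-0.02,-0.04,0.0085],
    [-0.02,-0.04,0.0085],
    [-0.02,-0.04,0.0085],
    [0,0,0],
  ],
  delta_rot=[
    [0,0,-8],
    [0,0,-8],
    [0,0,0],
    [0,0,0],
    [0,0,0],
    [0,0,0],
    [0,0,0],
    [0,0,0],
    [0,0,0],
    [0,0,0],
    [0,0,0],
    [0,0,0],
    [0,0,0],
    [0,0,0],
    [0,0,0],
  ],
  grip=[1,1,1,1,1,1,1,1,1,1,1,1,1,1,1],
  squeeze=15,
)

```text
clock: 4.18
tool_pos: [0.4192, 0.0949, 0.2003]
eef_rot: [0.031, 1.0, -0.001, -0.0]
contact_force: [0.3, -0.7, -0.6]
opening: 0.999
finger_force: 0.0
```

```bash
python3 go.py .419 .097 .068 87; python3 -c "
from h import *; print(r.get_state()['q'].round(2))"
```

```text
t 4.2 dist 0.132 now-frame mm [  0.3   2.4 132.2] target-frame mm [  0.3   2.1 132.3] rot deg [-0.13 -0.01 -0.5 ]
[-0.18  0.65 -0.24  2.23  0.51  0.31  0.65]
```

Emit:
play_rows(
  translation=[
    [0,0.002,0.022],
    [0,0,0.022],
    [0,0,0.022],
    [0,0,0.022],
    [0,0,0.022],
    [0,0,0.022],
    [0,0,0],
    [0,0,0],
    [0,0,0],
    [0,0,0],
    [0,0,0],
    [0,0,0],
    [0,0,0],
  ],
  delta_rot=[
    [0,0,0],
    [0,0,0],
    [0,0,0],
    [0,0,0],
    [0,0,0],
    [0,0,0],
    [0,0,0],
    [0,0,0],
    [0,0,0],
    [0,0,0],
    [0,0,0],
    [0,0,0],
    [0,0,0],
  ],
  grip=[1,1,1,1,1,1,1,-1,-1,-1,-1,-1,-1],
)

```text
clock: 5.8
tool_pos: [0.4158, 0.0982, 0.0959]
eef_rot: [0.026, 1.0, -0.006, -0.012]
contact_force: [0.1, 0.5, 0.5]
opening: 0.399
finger_force: 15.0
```

Emit:
play_rows(
  translation=[
    [0,0,-0.01],
    [0,0,-0.02],
    [0,0,-0.02],
    [0,0,-0.02],
    [0,0,-0.02],
    [0,0,0],
  ],
  delta_rot=[
    [0,0,0],
    [0,0,0],
    [0,0,0],
    [0,0,0],
    [0,0,0],
    [0,0,0],
  ],
  grip=[-1,-1,-1,-1,-1,-1],
)

```text
clock: 6.55
tool_pos: [0.4185, 0.0993, 0.1866]
eef_rot: [0.026, 1.0, -0.006, -0.011]
contact_force: [0.0, -0.3, -1.0]
opening: 0.399
finger_force: 15.0
```

```bash
python3 go.py b -48 0 .18 87 | head -1; python3 go.py b -.048 .03 .18 87;  python3 -c "
from h import *; print(r.get_state()['q'].round(2))"
```

```text
xy -47.2645 2.6152
xy 0.6192 0.057
t 6.5 dist 0.205 now-frame mm [-202.7  -31.6    2.6] target-frame mm [-202.6  -31.7    6.6] rot deg [-0.71 -1.23 -0.01]
[-0.    0.72 -0.54  2.21  0.88  0.46  0.26]
```

Emit:
play_rows(
  translation=[
    [-0.041,-0.006,0],
    [-0.041,-0.006,0],
    [-0.041,-0.006,0],
    [-0.04,-0.007,0],
    [-0.04,-0.007,0],
    [0,0,0.02],
    [0,0,0.02],
    [0,0,0.015],
    [0,0,0],
  ],
  delta_rot=[
    [-0.7,-1.2,0],
    [0,0,0],
    [0,0,0],
    [0,0,0],
    [0,0,0],
    [0,0,0],
    [0,0,0],
    [0,0,0],
    [0,0,0],
  ],
  grip=[-1,-1,-1,-1,-1,-1,-1,-1,-1],
)

```text
clock: 7.68
tool_pos: [0.6173, 0.057, 0.1279]
eef_rot: [0.025, 1.0, -0.001, -0.003]
contact_force: [-0.4, 0.5, -0.8]
opening: 0.396
finger_force: 15.0
```

```bash
python3 go.py b -.048 .03 .1 87; python3 -c "
from h import *
i=r.snapshot('side'); cv2.imwrite('pics/s1.png',cv2.resize(i[80:300,150:480],None,fx=2,fy=2))"
```

```text
xy 0.6192 0.057
t 7.7 dist 0.028 now-frame mm [-2.1  0.2 27.9] target-frame mm [-1.9  0.1 27.9] rot deg [-0.14 -0.35  0.14]
```

View pics/s1.png

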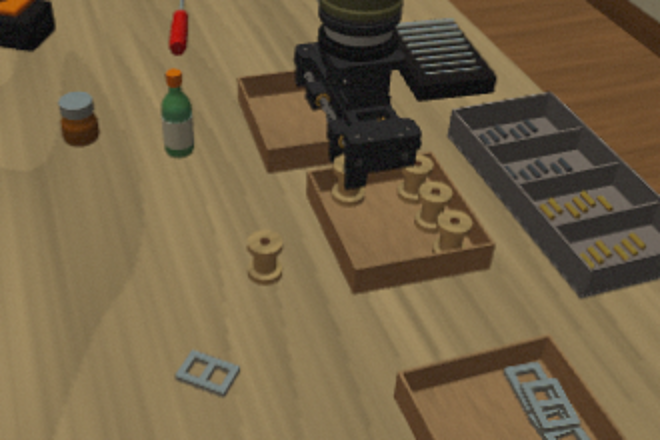

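The bobbin is held upright at crop (347,185), inside the bobbin box's left and near part. I'll lower it and release.

Emit:
play_rows(
  translation=[
    [-0.002,0,0.012],
    [0,0,0.01],
    [0,0,0.006],
    [0,0,0],
    [0,0,0],
    [0,0,0],
    [0,0,0],
    [0,0,-0.02],
    [0,0,-0.03],
    [0,0,-0.03],
    [0,0,0],
  ],
  delta_rot=[
    [0,0,0],
    [0,0,0],
    [0,0,0],
    [0,0,0],
    [0,0,0],
    [0,0,0],
    [0,0,0],
    [0,0,0],
    [0,0,0],
    [0,0,0],
    [0,0,0],
  ],
  grip=[-1,-1,-1,-1,0.2,0.2,0.2,0.2,0.2,1,1],
)

```text
clock: 9.1
tool_pos: [0.6226, 0.0576, 0.1853]
eef_rot: [0.026, 1.0, 0.0, 0.002]
contact_force: [-0.4, -0.6, -0.9]
opening: 0.801
finger_force: 0.0
```

```bash
python3 go.py .511 .0025 .17 87
```

```text
t 9.1 dist 0.125 now-frame mm [108.7 -60.8  14.9] target-frame mm [108.6 -60.9  15.3] rot deg [0.04 0.19 0.03]
```

Emit:
play_rows(
  translation=[
    [0.036,-0.02,0.005],
    [0.036,-0.02,0.005],
    [0.036,-0.02,0.005],
    [0,0,0.02],
    [0,0,0.02],
    [0,0,0.02],
    [0,0,0.02],
    [0,0,0.015],
    [0,0,0],
    [0,0,0],
    [0,0,0],
    [0,0,0],
    [0,0,0],
    [0,0,0],
    [0,0,0],
    [0,0,0],
  ],
  delta_rot=[
    [0,0,0],
    [0,0,0],
    [0,0,0],
    [0,0,0],
    [0,0,0],
    [0,0,0],
    [0,0,0],
    [0,0,0],
    [0,0,0],
    [0,0,0],
    [0,0,0],
    [0,0,0],
    [0,0,0],
    [0,0,0],
    [0,0,0],
    [0,0,0],
  ],
  grip=[1,1,1,1,1,1,1,1,1,-1,-1,-1,-1,-1,-1,-1],
)

```text
clock: 11.1
tool_pos: [0.5099, 0.0023, 0.0721]
eef_rot: [0.026, 1.0, -0.001, -0.001]
contact_force: [-0.9, -0.4, 2.4]
opening: 0.37
finger_force: 17.8
```

```bash
python3 go.py .511 .0025 .17 87; python3 go.py b -.02 -.03 .17 87; python3 -c "
from h import *; print(r.get_state()['q'].round(2))"
```

```text
t 11.1 dist 0.098 now-frame mm [ -0.9   0.1 -97.9] target-frame mm [ -1.1   0.3 -97.9] rot deg [-0.09 -0.13  0.04]
xy 0.6439 -0.0044
t 11.1 dist 0.166 now-frame mm [-1.34e+02  1.00e-01 -9.82e+01] target-frame mm [-134.2    0.4  -97.9] rot deg [-0.09 -0.13  0.04]
[ 0.14  0.97 -0.39  2.03  1.09  0.37  0.37]
```

Emit:
play_rows(
  translation=[
    [0,0,-0.01],
    [0,0,-0.02],
    [0,0,-0.03],
    [0,0,-0.037],
    [-0.034,0,0],
    [-0.034,0,0],
    [-0.034,0,0],
    [-0.032,0,0],
    [0,0,0.02],
    [0,0,0.02],
    [0,0,0],
  ],
  delta_rot=[
    [0,0,0],
    [0,0,0],
    [0,0,0],
    [0,0,0],
    [0,0,0],
    [0,0,0],
    [0,0,0],
    [0,0,0],
    [0,0,0],
    [0,0,0],
    [0,0,0],
  ],
  grip=[-1,-1,-1,-1,-1,-1,-1,-1,-1,-1,-1],
)

```text
clock: 12.48
tool_pos: [0.6412, -0.0049, 0.1262]
eef_rot: [0.025, 1.0, -0.001, -0.004]
contact_force: [-0.9, 0.2, -0.3]
opening: 0.369
finger_force: 17.0
```

```bash
python3 go.py b -.02 -.03 .077 87; python3 -c "
from h import *
i=r.snapshot('side'); cv2.imwrite('pics/s2.png',cv2.resize(i[120:260,260:460],None,fx=3,fy=3,interpolation=2))"
```

```text
xy 0.6439 -0.0044
t 12.5 dist 0.049 now-frame mm [-3.1  0.8 49.2] target-frame mm [-2.7  0.6 49.2] rot deg [-0.15 -0.48  0.12]
```

View pics/s2.png

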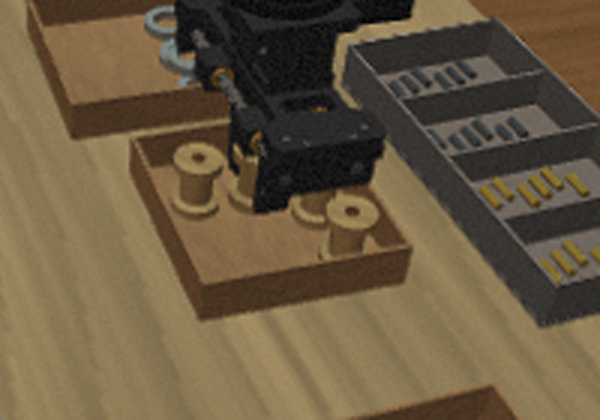

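Bobbin 1 stands upright at crop (197,180). Bobbin 2 hangs upright in the gripper at (243,180), so I'll lower and release it.

Emit:
play_rows(
  translation=[
    [-0.002,0,0.02],
    [0,0,0.015],
    [0,0,0.01],
    [0,0,0.004],
    [0,0,0],
    [0,0,0],
    [0,0,0],
    [0,0,0],
    [0,0,-0.02],
    [0,0,-0.04],
    [0,0,-0.05],
    [0,0,0],
  ],
  delta_rot=[
    [0,0,0],
    [0,0,0],
    [0,0,0],
    [0,0,0],
    [0,0,0],
    [0,0,0],
    [0,0,0],
    [0,0,0],
    [0,0,0],
    [0,0,0],
    [0,0,0],
    [0,0,0],
  ],
  grip=[-1,-1,-1,-1,-1,0.2,0.2,0.2,0.2,0.2,1,1],
)

```text
clock: 14.02
tool_pos: [0.6485, -0.0034, 0.1954]
eef_rot: [0.026, 1.0, 0.0, 0.003]
contact_force: [0.4, -0.3, 0.4]
opening: 0.802
finger_force: 0.0
```

```bash
python3 go.py .4695 -.234 .12 87;python3 go.py .421 -.114 .12 53
```

```text
t 14.0 dist 0.301 now-frame mm [ 167.3 -239.6   74. ] target-frame mm [ 166.7 -239.6   75.4] rot deg [0.06 0.38 0.03]
t 14.0 dist 0.264 now-frame mm [ 221.9 -122.3   73.7] target-frame mm [ 115.1 -225.2   75.4] rot deg [ 0.17  0.35 34.03]
```

Emit:
play_rows(
  translation=[
    [0.028,-0.04,0.01],
    [0.028,-0.04,0.01],
    [0.028,-0.04,0.01],
    [0.028,-0.04,0.015],
    [0.028,-0.04,0.015],
    [0.027,-0.04,0.015],
    [0,0,0],
    [0,0,0],
  ],
  delta_rot=[
    [0,0,0],
    [0,0,0],
    [0,0,0],
    [0,0,0],
    [0,0,0],
    [0,0,0],
    [0,0,0],
    [0,0,0],
  ],
  grip=[1,1,1,1,1,1,1,1],
)

```text
clock: 15.02
tool_pos: [0.4672, -0.2351, 0.1156]
eef_rot: [0.026, 1.0, -0.0, -0.001]
contact_force: [0.9, -0.6, -0.6]
opening: 1.002
finger_force: 0.0
```

```bash
python3 go.py .4695 -.234 .067 87; python3 -c "
from h import *; print(r.get_state()['q'].round(2))
i=r.snapshot('side'); cv2.imwrite('pics/s3.png',cv2.resize(i[130:420,180:480],None,fx=2,fy=2,interpolation=2))"
```

```text
t 15.0 dist 0.049 now-frame mm [-2.3  1.2 48.6] target-frame mm [-2.2  1.2 48.6] rot deg [-0.02 -0.08  0.06]
[ 0.7   0.92 -0.55  1.99  0.98  0.53  0.95]
```

View pics/s3.png

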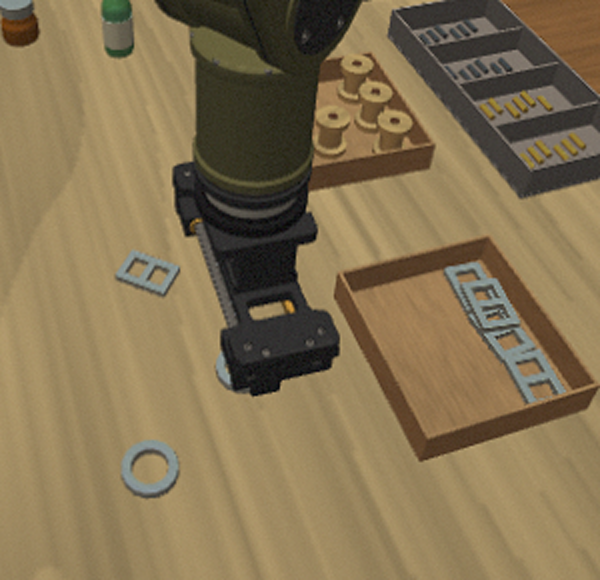

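Bobbin 2 stands upright in its box at crop (332,130), and the gripper is over ring 1 at (230,370). I'll descend and grip.

Emit:
play_rows(
  translation=[
    [-0.002,0.001,0.02],
    [0,0,0.015],
    [0,0,0.01],
    [0,0,0.004],
    [0,0,0],
    [0,0,0],
    [0,0,0],
    [0,0,0],
    [0,0,0],
    [0,0,0],
    [0,0,0],
  ],
  delta_rot=[
    [0,0,0],
    [0,0,0],
    [0,0,0],
    [0,0,0],
    [0,0,0],
    [0,0,0],
    [0,0,0],
    [0,0,0],
    [0,0,0],
    [0,0,0],
    [0,0,0],
  ],
  grip=[1,1,1,1,1,-1,-1,-1,-1,-1,-1],
  squeeze=25,
)

```text
clock: 16.45
tool_pos: [0.4685, -0.2348, 0.0664]
eef_rot: [0.026, 1.0, -0.001, -0.001]
contact_force: [-0.4, -0.3, 1.4]
opening: 0.479
finger_force: 25.0
```

Emit:
play_rows(
  translation=[
    [0,0,-0.01],
    [0,0,-0.02],
    [0,0,-0.03],
    [0,0,-0.04],
    [0,0,-0.04],
    [0,0,0],
  ],
  delta_rot=[
    [0,0,0],
    [0,0,0],
    [0,0,0],
    [0,0,0],
    [0,0,0],
    [0,0,0],
  ],
  grip=[-1,-1,-1,-1,-1,-1],
)

```text
clock: 17.2
tool_pos: [0.4702, -0.2349, 0.2093]
eef_rot: [0.026, 1.0, -0.001, 0.001]
contact_force: [0.7, -0.1, -1.5]
opening: 0.48
finger_force: 25.0
```

```bash
python3 go.py r -.046 .025 .2 87
```

```text
xy 0.6006 0.2692
t 17.2 dist 0.521 now-frame mm [-104.   510.2    8.3] target-frame mm [-103.8  510.2    9.3] rot deg [-0.15  0.17  0.03]
```

Emit:
play_rows(
  translation=[
    [-0.01,0.03,0],
    [-0.01,0.045,0],
    [-0.01,0.045,0],
    [-0.01,0.045,0],
    [-0.01,0.045,0],
    [-0.01,0.045,0],
    [-0.01,0.045,0],
    [-0.01,0.045,0],
    [-0.01,0.045,0],
    [-0.01,0.045,0],
    [-0.004,0.045,0],
    [0,0.03,0.009],
    [0,0,0.02],
    [0,0,0.02],
    [0,0,0.02],
    [0,0,0.02],
    [0,0,0],
    [0,0,0],
  ],
  delta_rot=[
    [0,0,0],
    [0,0,0],
    [0,0,0],
    [0,0,0],
    [0,0,0],
    [0,0,0],
    [0,0,0],
    [0,0,0],
    [0,0,0],
    [0,0,0],
    [0,0,0],
    [0,0,0],
    [0,0,0],
    [0,0,0],
    [0,0,0],
    [0,0,0],
    [0,0,0],
    [0,0,0],
  ],
  grip=[-1,-1,-1,-1,-1,-1,-1,-1,-1,-1,-1,-1,-1,-1,-1,-1,-1,-1],
)

```text
clock: 19.45
tool_pos: [0.5991, 0.2694, 0.1168]
eef_rot: [0.026, 1.0, -0.0, -0.001]
contact_force: [-0.3, 0.5, 0.5]
opening: 0.48
finger_force: 25.0
```

```bash
python3 go.py r -.046 .025 .071 86.5; python3 -c "
from h import *
i=r.snapshot('side'); cv2.imwrite('pics/s4.png',cv2.resize(i[70:220,180:380],None,fx=3,fy=3,interpolation=2))"
```

```text
xy 0.6006 0.2692
t 19.4 dist 0.046 now-frame mm [-1.5 -0.1 45.8] target-frame mm [-1.5 -0.1 45.8] rot deg [-0.03 -0.11  0.53]
```

View pics/s4.png

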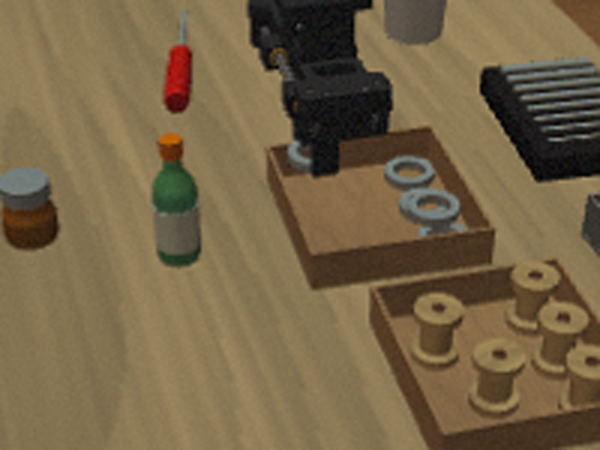

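The ring is held flat at crop (300,155), over the near half of the ring box. I'll lower and release it.

Emit:
play_rows(
  translation=[
    [-0.001,0,0.02],
    [0,0,0.015],
    [0,0,0.009],
    [0,0,0.002],
    [0,0,0],
    [0,0,0],
    [0,0,0],
    [0,0,-0.02],
    [0,0,-0.04],
    [0,0,-0.05],
    [0,0,-0.03],
    [0,0,0],
  ],
  delta_rot=[
    [0,0,0],
    [0,0,0],
    [0,0,0],
    [0,0,0],
    [0,0,0],
    [0,0,0],
    [0,0,0],
    [0,0,0],
    [0,0,0],
    [0,0,0],
    [0,0,0],
    [0,0,0],
  ],
  grip=[-1,-1,-1,-1,-1,0.3,0.3,0.3,0.3,0.3,1,1],
)

```text
clock: 21.0
tool_pos: [0.6013, 0.2705, 0.2147]
eef_rot: [0.026, 1.0, 0.001, 0.002]
contact_force: [-0.8, -0.3, -0.2]
opening: 0.85
finger_force: 0.0
```

```bash
python3 go.py .3745 -.297 .12 87; python3 -c "
from h import *
for i in range(3): pass
r.snapshot('side')
for o in r.look_for('side','ring_1'): print(o['point'],o['confidence'])"
```

```text
t 21.0 dist 0.618 now-frame mm [ 197.4 -578.7   92.5] target-frame mm [ 196.8 -578.6   94.7] rot deg [0.16 0.18 0.03]
[0.3702, -0.2999, 0.0099] 0.95
[0.5962, 0.269, 0.0164] 0.53
```

Emit:
play_rows(
  translation=[
    [0.005,-0.03,0],
    [0.01,-0.042,0],
    [0.01,-0.042,0],
    [0.01,-0.042,0],
    [0.01,-0.042,0],
    [0.01,-0.042,0],
    [0.01,-0.042,0],
    [0.012,-0.042,0],
    [0.015,-0.042,0],
    [0.02,-0.042,0],
    [0.02,-0.042,0.01],
    [0.02,-0.042,0.02],
    [0.02,-0.042,0.02],
    [0.02,-0.03,0.02],
    [0.005,-0.014,0.02],
    [0,0,0],
    [0,0,0],
  ],
  delta_rot=[
    [0,0,0],
    [0,0,0],
    [0,0,0],
    [0,0,0],
    [0,0,0],
    [0,0,0],
    [0,0,0],
    [0,0,0],
    [0,0,0],
    [0,0,0],
    [0,0,0],
    [0,0,0],
    [0,0,0],
    [0,0,0],
    [0,0,0],
    [0,0,0],
    [0,0,0],
  ],
  grip=[1,1,1,1,1,1,1,1,1,1,1,1,1,1,1,1,1],
)

```text
clock: 23.22
tool_pos: [0.3739, -0.2968, 0.1218]
eef_rot: [0.025, 1.0, 0.0, -0.001]
contact_force: [-0.4, 0.6, -0.3]
opening: 1.001
finger_force: 0.0
```

```bash
python3 go.py .3745 -.297 .067 87; python3 -c "
from h import *; print(r.get_state()['q'].round(2))"
```

```text
t 23.2 dist 0.055 now-frame mm [-0.7 -0.2 54.8] target-frame mm [-0.6 -0.2 54.8] rot deg [ 0.   -0.12  0.13]
[ 0.88  0.88 -0.5   2.12  1.09  0.43  1.01]
```

Emit:
play_rows(
  translation=[
    [0,0,0.02],
    [0,0,0.02],
    [0,0,0.01],
    [0,0,0.005],
    [0,0,0],
    [0,0,0],
    [0,0,0],
    [0,0,0],
    [0,0,0],
    [0,0,0],
    [0,0,0],
  ],
  delta_rot=[
    [0,0,0],
    [0,0,0],
    [0,0,0],
    [0,0,0],
    [0,0,0],
    [0,0,0],
    [0,0,0],
    [0,0,0],
    [0,0,0],
    [0,0,0],
    [0,0,0],
  ],
  grip=[1,1,1,1,1,-1,-1,-1,-1,-1,-1],
)

```text
clock: 24.6
tool_pos: [0.3732, -0.298, 0.0667]
eef_rot: [0.026, 1.0, -0.001, -0.001]
contact_force: [-0.6, 0.2, 1.4]
opening: 0.485
finger_force: 25.0
```

Emit:
play_rows(
  translation=[
    [0,0,-0.01],
    [0,0,-0.02],
    [0,0,-0.03],
    [0,0,-0.04],
    [0,0,-0.04],
    [0,0,0],
  ],
  delta_rot=[
    [0,0,0],
    [0,0,0],
    [0,0,0],
    [0,0,0],
    [0,0,0],
    [0,0,0],
  ],
  grip=[-1,-1,-1,-1,-1,-1],
)

```text
clock: 25.35
tool_pos: [0.3745, -0.2984, 0.2088]
eef_rot: [0.026, 1.0, -0.002, 0.001]
contact_force: [-0.1, 0.6, -0.5]
opening: 0.486
finger_force: 25.0
```

```bash
python3 go.py r -.015 -.027 .2 87
```

```text
xy 0.6284 0.2154
t 25.4 dist 0.573 now-frame mm [-226.6  526.5    7.3] target-frame mm [-226.7  526.5    8.8] rot deg [-0.2  0.1 -0. ]
```

Emit:
play_rows(
  translation=[
    [-0.025,0.03,0],
    [-0.025,0.04,0],
    [-0.025,0.041,0],
    [-0.025,0.041,0],
    [-0.025,0.041,0],
    [-0.025,0.041,0],
    [-0.025,0.041,0],
    [-0.025,0.041,0],
    [-0.025,0.041,0],
    [-0.002,0.045,0],
    [0,0.045,0],
    [0,0.045,0],
    [0,0.034,0.009],
    [0,0,0.02],
    [0,0,0.02],
    [0,0,0.02],
    [0,0,0.02],
    [0,0,0],
    [0,0,0],
  ],
  delta_rot=[
    [0,0,0],
    [0,0,0],
    [0,0,0],
    [0,0,0],
    [0,0,0],
    [0,0,0],
    [0,0,0],
    [0,0,0],
    [0,0,0],
    [0,0,0],
    [0,0,0],
    [0,0,0],
    [0,0,0],
    [0,0,0],
    [0,0,0],
    [0,0,0],
    [0,0,0],
    [0,0,0],
    [0,0,0],
  ],
  grip=[-1,-1,-1,-1,-1,-1,-1,-1,-1,-1,-1,-1,-1,-1,-1,-1,-1,-1,-1],
)

```text
clock: 27.72
tool_pos: [0.6275, 0.2158, 0.1168]
eef_rot: [0.026, 1.0, -0.0, -0.001]
contact_force: [0.9, -0.2, 0.3]
opening: 0.486
finger_force: 25.0
```

```bash
python3 go.py r -.015 -.027 .071 86.5; python3 -c "
from h import *
i=r.snapshot('side'); cv2.imwrite('pics/s5.png',cv2.resize(i[70:220,180:380],None,fx=3,fy=3,interpolation=2))"
```

```text
xy 0.6284 0.2154
t 27.7 dist 0.046 now-frame mm [-1.  -0.2 45.8] target-frame mm [-1.  -0.2 45.8] rot deg [-0.03 -0.11  0.53]
```

View pics/s5.png

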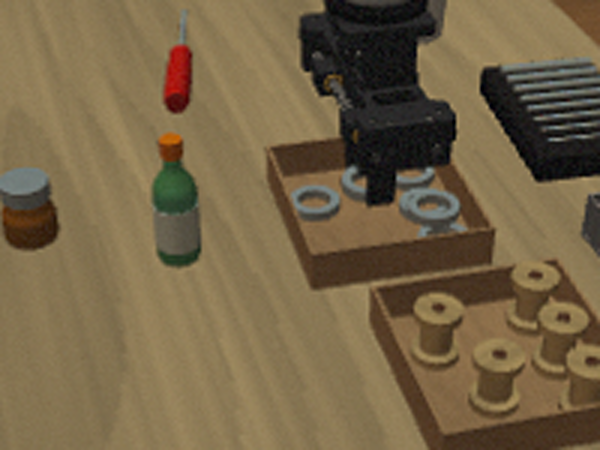

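Ring 1 lies flat in the box at crop (315,202). Ring 2 is held flat at (365,180), so I'll lower and release it.

Emit:
play_rows(
  translation=[
    [0,0,0.02],
    [0,0,0.015],
    [0,0,0.009],
    [0,0,0.002],
    [0,0,0],
    [0,0,0],
    [0,0,0],
    [0,0,-0.02],
    [0,0,-0.04],
    [0,0,-0.05],
    [0,0,0],
  ],
  delta_rot=[
    [0,0,0],
    [0,0,0],
    [0,0,0],
    [0,0,0],
    [0,0,0],
    [0,0,0],
    [0,0,0],
    [0,0,0],
    [0,0,0],
    [0,0,0],
    [0,0,0],
  ],
  grip=[-1,-1,-1,-1,-1,0.2,0.2,0.2,0.2,0.2,1],
)

```text
clock: 29.15
tool_pos: [0.6295, 0.2176, 0.1864]
eef_rot: [0.026, 1.0, 0.002, 0.003]
contact_force: [-0.4, 0.9, -0.6]
opening: 0.694
finger_force: 0.0
```

```bash
python3 go.py .421 -.114 .14 53; python3 - <<'E'
from fit import *
r.snapshot("side"); r.snapshot("top")
fit("slide_1",(.420,-.114),["side"],yaws=(-.65,)); fit("slide_1",(.420,-.114),["top"],yaws=(-.65,))
E
```

```text
t 29.1 dist 0.394 now-frame mm [ 191.3 -342.2   43.9] target-frame mm [ -33.1 -390.3   46.4] rot deg [ 0.33  0.25 34.03]
slide_1 ['side'] [ 0.4208 -0.1141 -0.75  ] 0.038
slide_1 ['top'] [ 0.4217 -0.1136 -0.6473] 0.139
```

Emit:
play_rows(
  translation=[
    [0.01,-0.03,0],
    [0.015,-0.04,0],
    [0.02,-0.04,0],
    [0.024,-0.04,0],
    [0.024,-0.04,0],
    [0.024,-0.04,0],
    [0.024,-0.04,0],
    [0.024,-0.04,0],
    [0.026,-0.032,0],
    [0,0,0.01],
    [0,0,0.01],
    [0,0,0.01],
    [0,0,0.01],
    [0,0,0],
    [0,0,0],
  ],
  delta_rot=[
    [0,0,0],
    [0,0,0],
    [0,0,0],
    [0,0,0],
    [0,0,0],
    [0,0,0],
    [0,0,0],
    [0,0,0],
    [0,0,0],
    [0,0,9.5],
    [0,0,9.5],
    [0,0,9.5],
    [0,0,9.5],
    [0,0,0],
    [0,0,0],
  ],
  grip=[1,1,1,1,1,1,1,1,1,1,1,1,1,1,1],
)

```text
clock: 31.22
tool_pos: [0.4186, -0.1159, 0.1412]
eef_rot: [0.348, 0.937, -0.001, -0.001]
contact_force: [0.1, -0.1, 0.3]
opening: 1.002
finger_force: 0.0
```

```bash
python3 go.py .421 -.114 .1 48; python3 -c "
from h import *; print(r.get_state()['q'].round(2))"
```

```text
t 31.2 dist 0.041 now-frame mm [-0.7  3.2 41.1] target-frame mm [-0.5  3.  41.2] rot deg [-0.17 -0.11  1.22]
[ 0.3   0.78 -0.21  2.25  0.9   0.19  0.11]
```

Emit:
play_rows(
  translation=[
    [0,0.003,0.014],
    [0,0,0.014],
    [0,0,0.013],
    [0,0,0.012],
    [0,0,0],
    [0,0,0],
  ],
  delta_rot=[
    [0,0,1.2],
    [0,0,0],
    [0,0,0],
    [0,0,0],
    [0,0,0],
    [0,0,0],
  ],
  grip=[1,1,1,1,1,1],
)

```text
clock: 31.98
tool_pos: [0.4209, -0.1144, 0.0934]
eef_rot: [0.36, 0.933, -0.002, -0.004]
contact_force: [-0.2, 0.0, -0.6]
opening: 1.0
finger_force: 0.0
```

```bash
python3 go.py .421 -.114 .067 48; python3 -c "
from h import *; print(r.get_state()['q'].round(3))"
```

```text
t 32.0 dist 0.026 now-frame mm [-0.   0.5 26.4] target-frame mm [ 0.2  0.3 26.4] rot deg [-0.37 -0.4  -0.14]
[ 0.222  0.89  -0.102  2.254  1.459  0.081 -0.467]
```

Emit:
play_rows(
  translation=[
    [0,0,0],
    [0,0,0],
    [-0.004,0,0.008],
    [-0.004,0,0.008],
    [-0.003,0,0.008],
    [0,0,0],
    [0,0,0],
  ],
  delta_rot=[
    [0,3.5,0],
    [0,3.5,0],
    [0,0,0],
    [0,0,0],
    [0,0,0],
    [0,0,0],
    [0,0,0],
  ],
  grip=[1,1,1,1,1,1,1],
)

```text
clock: 32.85
tool_pos: [0.429, -0.1216, 0.0666]
eef_rot: [0.359, 0.932, 0.014, -0.049]
contact_force: [-0.4, 1.0, -0.7]
opening: 0.997
finger_force: 0.0
```

```bash
cat > tip.py <<'E'
from h import *
s=r.get_state(); R=Ro.from_quat(s["eef_rot"]).as_matrix()
print("t",s["clock"],"tip",(s["tool_pos"]+R[:,2]*.064).round(4),"x",R[:,0].round(3),"y",R[:,1].round(3),"z",R[:,2].round(3),"q",s["q"].round(3))
E
python3 tip.py; python3 -c "
from h import *
i=r.snapshot('side'); cv2.imwrite('pics/s6.png',cv2.resize(i[200:330,180:340],None,fx=4,fy=4,interpolation=2))"
```

```text
t 32.85 tip [ 0.4238 -0.1177  0.0029] x [-0.737  0.668  0.101] y [ 0.671  0.742 -0.008] z [-0.081  0.062 -0.995] q [ 0.435  0.975 -0.385  2.15   1.084  0.308 -0.045]
```

View pics/s6.png

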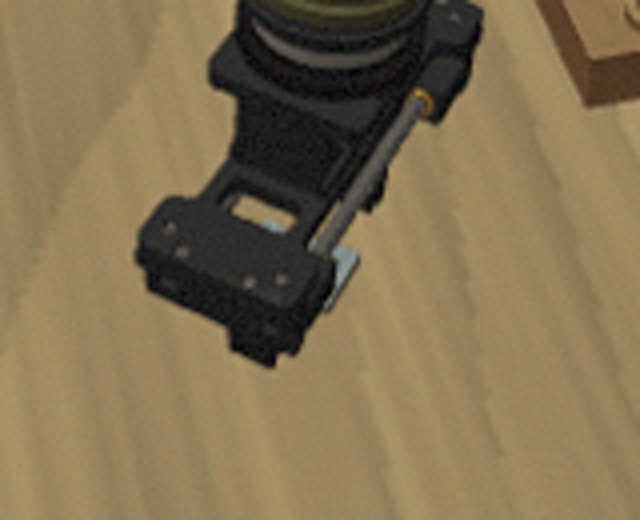

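The fingers straddle the slide, which shows at crop (300,250), about 4 mm too far outward. I'll shift in along tool x and close.

Emit:
play_rows(
  translation=[
    [0.004,0,0],
    [0,0,0],
    [0,0,0],
    [0,0,0],
    [0,0,0],
    [0,0,0],
    [0,0,0],
    [0,0,0],
    [0,0,0],
  ],
  delta_rot=[
    [0,0,0],
    [0,0,0],
    [0,0,0],
    [0,0,0],
    [0,0,0],
    [0,0,0],
    [0,0,0],
    [0,0,0],
    [0,0,0],
  ],
  grip=[1,1,-1,-1,-1,-1,-1,-1,-1],
)

```text
clock: 34.02
tool_pos: [0.4262, -0.1193, 0.067]
eef_rot: [0.36, 0.932, 0.015, -0.049]
contact_force: [-0.3, 0.5, 0.3]
opening: 0.379
finger_force: 25.0
```

```bash
python3 tip.py
```

```text
t 34.025 tip [ 0.421  -0.1154  0.0033] x [-0.736  0.669  0.101] y [ 0.672  0.741 -0.008] z [-0.08   0.062 -0.995] q [ 0.424  0.972 -0.373  2.16   1.096  0.293 -0.063]
```

Emit:
play_rows(
  translation=[
    [0,0,-0.01],
    [0,0,-0.02],
    [0,0,-0.03],
    [0,0,-0.03],
    [0,0,-0.02],
    [0,0,0],
    [0,0,0],
    [0,0,0],
    [0,0,0],
    [0,0,0],
    [0,0,0],
    [0,0,0],
  ],
  delta_rot=[
    [0,0,0],
    [0,0,0],
    [0,0,0],
    [0,0,0],
    [0,0,0],
    [0.8,0,-8.2],
    [0.8,0,-8.2],
    [0.8,0,-8.2],
    [0.8,0,-8.2],
    [0.8,0,-8.2],
    [0,0,0],
    [0,0,0],
  ],
  grip=[-1,-1,-1,-1,-1,-1,-1,-1,-1,-1,-1,-1],
)

```text
clock: 35.52
tool_pos: [0.4348, -0.1263, 0.1767]
eef_rot: [0.01, 0.999, -0.001, -0.053]
contact_force: [0.5, 0.9, 0.3]
opening: 0.383
finger_force: 25.0
```

```bash
python3 tip.py; python3 - <<'E'
from h import *; from go import inbox
s=r.get_state(); R=Ro.from_quat(s["eef_rot"]).as_matrix(); tip=s["tool_pos"]+R[:,2]*.064
for z in (.10,.008):
    d=np.array([*inbox("s",-.03,0),z])-tip; print(d.round(4),(R.T@d*1e3).round(1))
E
```

```text
t 35.525 tip [ 0.4281 -0.1264  0.1131] x [-0.994  0.02   0.105] y [ 0.02   1.    -0.003] z [-0.105 -0.001 -0.994] q [ 0.658  0.853 -0.825  2.088  0.93   0.764  0.749]
[ 0.1894 -0.1431 -0.0131] [-192.6 -139.2   -6.8]
[ 0.1894 -0.1431 -0.1051] [-202.3 -138.9   84.7]
```

Emit:
play_rows(
  translation=[
    [-0.032,-0.023,-0.001],
    [-0.032,-0.023,-0.001],
    [-0.032,-0.023,-0.001],
    [-0.032,-0.023,-0.001],
    [-0.032,-0.023,-0.001],
    [-0.032,-0.024,-0.001],
    [0,0,0],
    [-0.002,0,0.02],
    [-0.002,0,0.02],
    [-0.002,0,0.015],
    [0,0,0],
    [0,0,0],
  ],
  delta_rot=[
    [0,0,0],
    [0,0,0],
    [0,0,0],
    [0,0,0],
    [0,0,0],
    [0,0,0],
    [0,0,0],
    [0,0,0],
    [0,0,0],
    [0,0,0],
    [0,0,0],
    [0,0,0],
  ],
  grip=[-1,-1,-1,-1,-1,-1,-1,-1,-1,-1,-1,-1],
)

```text
clock: 37.02
tool_pos: [0.6245, -0.2685, 0.1076]
eef_rot: [0.009, 0.999, -0.001, -0.052]
contact_force: [-0.0, -0.6, -0.5]
opening: 0.379
finger_force: 25.0
```

```bash
python3 tip.py; python3 - <<'E'
from h import *; from go import inbox
s=r.get_state(); R=Ro.from_quat(s["eef_rot"]).as_matrix(); tip=s["tool_pos"]+R[:,2]*.064
for z in (.0075,):
    d=np.array([*inbox("s",-.03,0),z])-tip; print(d.round(4),(R.T@d*1e3).round(1))
i=r.snapshot('side'); cv2.imwrite('pics/s7.png',cv2.resize(i[220:370,320:500],None,fx=4,fy=4,interpolation=2))
E
```

```text
t 37.025 tip [ 0.6178 -0.2686  0.0439] x [-0.994  0.018  0.105] y [ 0.018  1.    -0.003] z [-0.105 -0.001 -0.994] q [ 0.688  1.151 -0.803  1.394  0.871  1.085  1.244]
[-0.0003 -0.0009 -0.0364] [-3.5 -0.8 36.3]
```

View pics/s7.png

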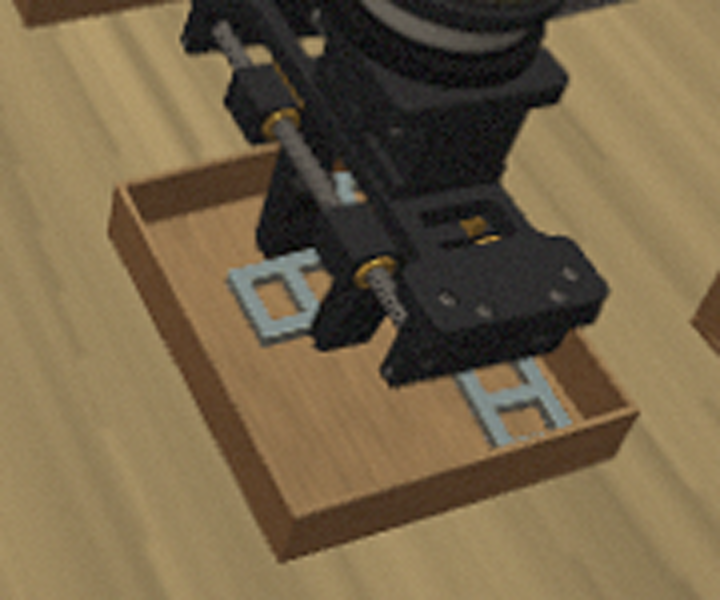

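The slide is held flat at crop (275,300), over the empty half of its box. I'll lower and release it.

Emit:
play_rows(
  translation=[
    [-0.002,-0.001,0.018],
    [-0.001,0,0.012],
    [-0.0005,0,0.006],
    [0,0,0],
    [0,0,0],
    [0,0,0],
    [0,0,0],
    [0,0,0],
    [0.002,0,-0.02],
    [0.004,0,-0.04],
    [0.005,0,-0.05],
    [0,0,0],
  ],
  delta_rot=[
    [0,0,0],
    [0,0,0],
    [0,0,0],
    [0,0,0],
    [0,0,0],
    [0,0,0],
    [0,0,0],
    [0,0,0],
    [0,0,0],
    [0,0,0],
    [0,0,0],
    [0,0,0],
  ],
  grip=[-1,-1,-1,-1,0.3,0.3,0.3,0.3,0.3,0.3,0.3,0.3],
)

```text
clock: 38.58
tool_pos: [0.6273, -0.2692, 0.1879]
eef_rot: [0.009, 0.999, -0.002, -0.048]
contact_force: [-0.0, -0.1, -0.3]
opening: 0.648
finger_force: 0.0
```

Emit:
play_rows(
  translation=[
    [0.03,0,-0.03],
    [0.04,0,-0.03],
    [0.04,0,-0.02],
    [0.04,0,0],
    [0.03,0,0],
    [0,0,0],
    [0,0,0],
  ],
  delta_rot=[
    [0,0,0],
    [0,0,0],
    [0,0,0],
    [0,0,0],
    [0,0,0],
    [0,0,0],
    [0,0,0],
  ],
  grip=[0.3,0.3,0.3,0.3,0.3,0.3,0.3],
)

```text
clock: 39.45
tool_pos: [0.4549, -0.2662, 0.2804]
eef_rot: [0.009, 0.999, -0.001, -0.052]
contact_force: [0.9, -1.1, 0.3]
opening: 0.649
finger_force: 0.0
```

```bash
python3 - <<'E'
from h import *
i=r.snapshot('side'); t=r.snapshot('top')
cv2.imwrite('pics/s8.png',cv2.resize(i[90:370,170:500],None,fx=2,fy=2,interpolation=2))
cv2.imwrite('pics/t8.png',cv2.resize(t[95:275,120:440],None,fx=2.5,fy=2.5,interpolation=2))
E
```

```text
(no output)
```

View pics/s8.png

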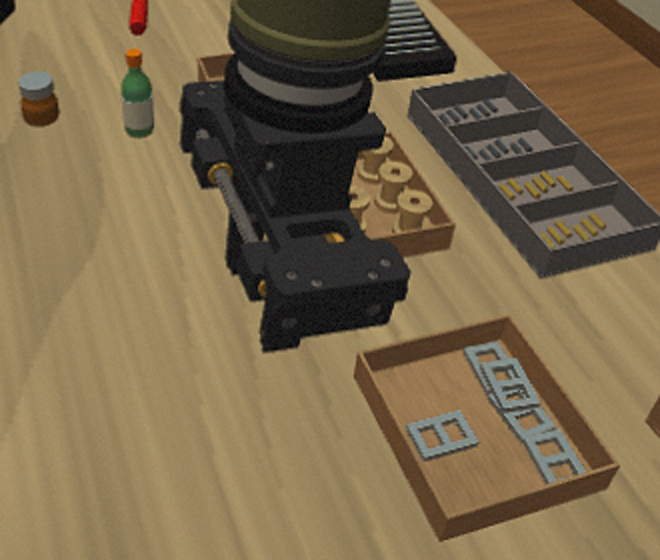

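View pics/t8.png

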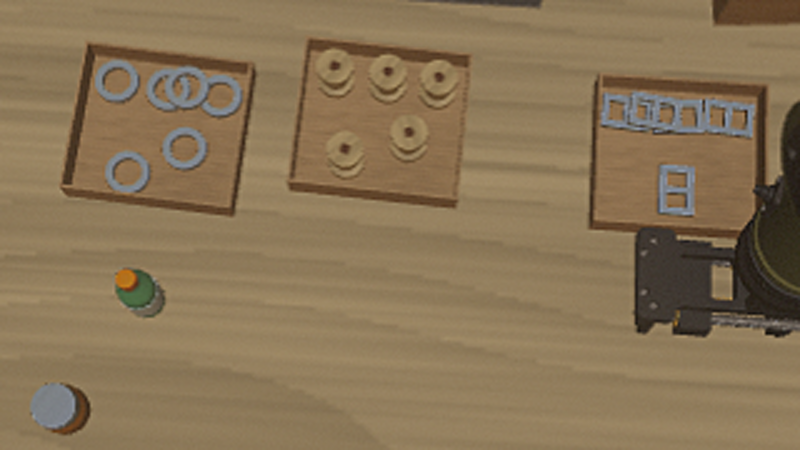

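Everything is in place. In the top crop, the rings lie flat at (127,172) and (185,148), the bobbins stand at (345,150) and (409,135), and the slide lies flat at (676,190). The glue and jar are still standing and the gripper is clear, so I'm handing the job in.

```bash
python3 -c "
from plant import r
print(r.finish_job())"
```

```text
the job is handed in; nothing more can be done
None
```

I handed the job in at about 40 s. Both bobbins are upright, both rings and the slide are flat, each in the empty half of its own box, and the glue bottle and jar are still standing where they were; the interface gave no verdict, so this rests on the last camera pictures.

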